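Fold the foil dispenser's flap shut and tuck it under the lip

TASK

Close the foil-sheet dispenser: with the fingertips, fold its hinged flap over until it lies flat over the sheets, then, keeping it down, push it by its rib towards the lip until its edge is tucked fully home beneath the lip, so that it stays shut when let go. Only press and push the flap, never pinch it, and leave the bar, jar and spatula where they are.

Things in the scene. Friction and masses are not known exactly. Their poses are not given: they have to be found in the camera images.
- dispenser: fixed stainless open-topped box holding foil sheets: 190 (x) by 150 (y) by 60 mm tall, on a 230 x 200 x 4 mm base plate screwed to the bench. Origin: centre of the underside, at bench height. Its x points level from the hinge side to the lip side, z up; yawed up to 0.4 rad from the world. Hinge ears outside the box, y = +-76 to +-82, x = -86 to -14 mm, rise to 78 mm; the pin is at height 64 mm
- flap_hinge (a point): point on the flap's hinge pin, in the middle of its width. The pin lies along the dispenser's y, 64 mm above the bench, at dispenser x = -65 mm when carriage = 0; it slides with the carriage. This point's axes turn with the flap: x from the hinge to the free edge, z out of the outer face (up when folded shut)
- flap_rib (a point): middle of the hinge-side face of the flap's rib, 82 mm from the pin along the flap and 7 mm above the flap's mid-plane. The rib is a straight bar across the outer face, 100 mm long (along the hinge direction), 8 mm thick, standing 10 mm above the outer face; the flap's outer face is 2 mm above the mid-plane. Push here towards the lip
- flap_edge (a point): middle of the flap's free edge, 115 mm from the pin, at mid-thickness. The flap is a white plastic plate 115 mm (pin to free edge) by 140 mm wide by 4 mm thick, 80 g
- lip_edge (a point): middle of the lower rear corner of the fixed steel lip: dispenser x = +66 mm, height 72 mm. The lip: a 110 mm wide, 3 mm thick plate, underside 72 mm above the bench, from x = 66 to 95 mm; its rear mouth flares up, back to x = 58 mm and 80 mm height. The flat flap's top is at 66 mm. The flap collides with the lip: its edge enters only when the flap is pressed down to about 0.05 rad or less
- flap (a joint): fold angle, rad: 0 = folded flat over the sheets (a stop), about 1.57 upright, 2.05 = farthest open, leaning away from the lip. A weak spring (about 0.1 N m when flat) lifts the flap again if it is let go untucked; it starts open at 1.5 to 1.95. About 1.5 N at the rib folds it
- carriage (a joint): slide of the hinge pin in its slots towards the lip, m: 0 to 0.034 (stop). Friction 3 N, no spring: it stays where it is left; starts at 0 to 0.004. At 0 the flat flap's edge ends 16 mm short of the lip's straight part; at 0.034 it reaches 18 mm beneath it
- bar: foil-wrapped chocolate bar lying loose, 150 x 72 x 11 mm, 100 g; origin at the centre of its underside; to be left alone
- jar: small upright lidded glass jar, diameter 58 mm, 85 mm tall, 250 g; origin at the centre of its underside; to be left alone
- spatula: small spatula lying loose, 200 mm long, wooden handle; to be left alone

How it is judged:
By the outcome, as a careful person would: the job done as asked, in the order asked, and still so for the second after the job is handed in, with the robot touching nothing.
It also fails if it takes over 37 s, if anything falls off the work surface, if the arm or the gripper's body presses on something with over 40 N, if the wrist force passes 120 N, or if a joint passes its speed limit or range.

ROBOT

A 6-joint arm with a two-finger parallel gripper is mounted at the origin on the work surface. World frame = base frame: x ahead of the robot, y to its left, z up, the work surface at z = 0. Lengths are in m, angles in degrees, forces in N, time in s.
With the tool pointing down it reaches from about 0.25 to 0.725 m from the base axis. Payload 9.7 kg.
Tool frame: the origin (TCP) lies midway between the tips of the shut fingers; the grasp point (between the pads) lies 19 mm behind it; z points along the fingers, y is the line along which they close (so a half turn about z gives the same grasp; the last joint's range is limited). The gripper opens to 85 mm and grips with 20 to 120 N. Pads are 22 mm wide; open, the fingers measure 114 mm over their backs; the gripper's body (76 mm by 85 mm) begins 54 mm behind the grasp point. The pads swing forward as they close: fully open they stand 13 mm farther back than shut.
Start: joints at [65.317, 4.979, 10.078, 95.1, 0, 90], TCP at [0.23, 0.5, 0.231] pointing down, gripper open.
Joint ranges: [-179.16, 179.16], [-48.56, 103.87], [-65.8, 70.77], [-126.05, 130.52], [-82.76, 87.17], [-180, 180]. Speed limits (degrees/s): [127.2, 127.2, 147.25, 180, 180, 180].

INTERFACE

Orientations are given as [roll, pitch, yaw] about the fixed x, y, z axes, in that order (R = Rz(yaw) Ry(pitch) Rx(roll)).
In Python, from workcell import bot gives the robot as it stands.
- The arm moves only by the shell command python3 -m crank 'ROWS' [FORCE]. ROWS is JSON, a list of rows, each an object with "gripper": the finger opening in mm, from 0 to 85.4; "travel": the shift along the tool's x, y, z in mm, a list of three; "twist": the turn, a rotation vector about the tool's x, y, z in rad, a list of three. In form: [{"gripper": gripper, "travel": [tx, ty, tz], "twist": [rx, ry, rz]}, ...]. A call has 1 to 12 rows; each row shifts and turns the commanded pose from where the row before left it, along the tool's axes as they then stand; what a row does not reach is not made up. A row lasts 1/8 s, in which the tool goes at most 62.5 mm and 10.7 degrees, less where a joint would pass 70% of its speed; a pose out of reach is approached as far as the arm can. A call is refused whole if a number of a shift passes 62.5 or a number of a turn 0.188, either way. A call with a gripper value outside its range is refused whole. The fingers move at their own pace and stop on an object; FORCE is the grip in N (left out, the last holds). Time passes only in rows, so rows that do not move let the fingers close. It gives the time, the measured TCP pose, the force, the opening and the grip force at its end, in the units of the state.
- bot.get_obs(): the state, without advancing time (a new reading comes with each control period).
- bot.camera(name): name is "scene" or "top" or "wrist"; returns the picture (400x640x3 uint8, red, green, blue); there is no depth.
- bot.calibration(name): a dict with "vfov" (degrees; the focal length in pixels is half the picture's height over the tangent of half this angle, whatever the lens; pixels are square), "cx", "cy" (the principal point, pixels), "k1" (the pictures are not rectified: a ray, as slopes to the right and down, at radius r is drawn at 1 + k1 r^2 times it, then the intrinsics apply), "camera_from_world" (4x4, takes a point from world to camera coordinates). Camera axes: x right, y down, z forward; pixel columns grow to the right and rows downward; lengths in m; the calibration is good to about 2 mm. A picture is of the moment at which its call begins: read the wrist's pose just before it. calibration takes no time and is no camera call; for the wrist camera it gives the pose at the moment of the call.
- bot.job_done(): hands the job in; it is judged then, once.
The state is a dict: "time": time; "q": joint angles; "qd": joint speeds; "joint_efforts": joint torques, N m; "ee_pos": TCP position; "tcp_rot": TCP orientation; "wrist_force": force on the tool from outside, world axes, zero at the start; "torque": the same for the moment, N m; "opening": finger opening in m; "grasp_force": force on a finger pad.
Only numpy, scipy, OpenCV 4.12 (cv2) and the standard library are available. Lean on these libraries where they do the work, as an engineer would, in place of code of your own. Each camera call takes 0.05 s, during which the arm holds its last target. There are 200 camera calls.

## Working session

There is one attempt and no reset: what is moved stays moved. The work goes in short steps, Python scripts to look and compute and a shell command to move; the robot and the scene stay as the last step left them, time stands still between calls to the robot, and variables do not carry over. Pictures are saved under pics/ and viewed, at most 10 in all, crops included, and the job is handed in when it is done.

```bash
mkdir -p pics
python3 - <<'E'
from workcell import bot
import cv2,numpy as np
o=bot.get_obs();print({k:np.round(v,3).tolist() for k,v in o.items()})
for n in("top","scene"):
    im=bot.camera(n);cv2.imwrite(f"pics/{n}0.png",im[:,:,::-1]);c=bot.calibration(n);print(n,c["vfov"],c["cx"],c["cy"],c["k1"],np.round(c["camera_from_world"],4).tolist())
E
```

```text
{'time': 0.0, 'q': [65.318, 5.012, 10.035, 95.1, -0.001, 90.0], 'qd': [-0.069, -0.032, -0.067, -0.118, -0.008, -0.074], 'joint_efforts': [-0.002, -52.039, 46.481, 0.016, -0.0, -0.0], 'ee_pos': [0.23, 0.5, 0.231], 'tcp_rot': [-179.923, 0.001, 155.318], 'wrist_force': [0.136, -0.844, 0.126], 'torque': [-0.021, -0.056, 0.042], 'grasp_force': 0.0, 'opening': 0.086}
top 48.24816907788133 324.02098199460704 200.0386856602438 -0.10549552930040604 [[-0.0153, -0.9998, 0.0103, 0.0233], [-0.993, 0.014, -0.1172, 0.6344], [0.117, -0.0121, -0.9931, 0.9277], [0.0, 0.0, 0.0, 1.0]]
scene 44.8868507277583 324.51984397230007 196.31472346488368 -0.054767521245569536 [[0.6485, 0.7612, 0.0108, -0.3951], [0.5696, -0.4758, -0.6702, -0.2878], [-0.505, 0.4408, -0.7421, 1.4616], [0.0, 0.0, 0.0, 1.0]]
```

View pics/top0.png

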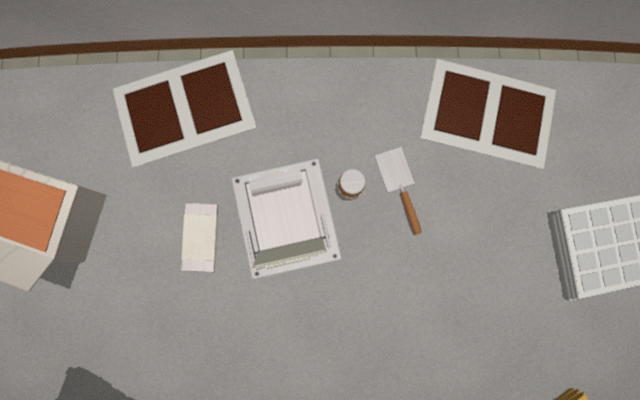

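View pics/scene0.png

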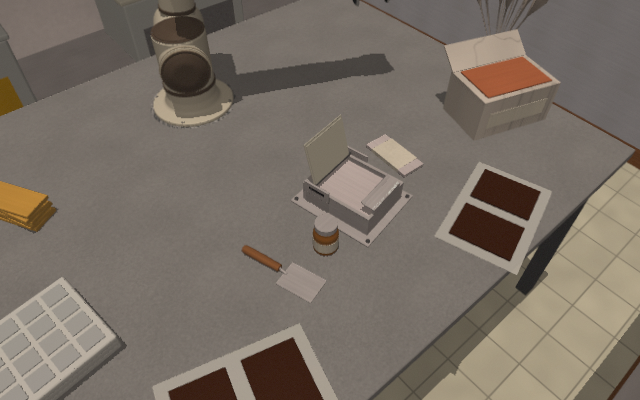

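The top view shows the dispenser's base plate with corners near (236,180), (317,162), (338,258) and (255,276). The lip is on the far side (+x), and the open flap is on the robot side at about (290,252). The bar is at (199,238), the jar at (351,184) and the spatula at (405,190). I'll zoom in on the dispenser next.

```bash
cat > h.py <<'E'
from workcell import bot
import cv2,numpy as np
def cal(n):
    c=bot.calibration(n);f=200/np.tan(np.radians(c["vfov"]/2))
    return np.array([[f,0,c["cx"]],[0,f,c["cy"]],[0,0,1.]]),np.array([c["k1"],0,0,0.]),np.array(c["camera_from_world"])
def project(n,P):
    K,d,T=cal(n);return cv2.projectPoints(np.array(P,float).reshape(-1,1,3),cv2.Rodrigues(T[:3,:3])[0],T[:3,3],K,d)[0].reshape(-1,2)
def D2W(x,y,yaw,P):
    P=np.array(P,float).reshape(-1,3);c,s=np.cos(yaw),np.sin(yaw)
    return P@np.array([[c,-s,0],[s,c,0],[0,0,1]]).T+[x,y,0]
def flap(th,car,a,y=0,h=0): # point on flap in dispenser frame: a along, h out of outer face
    return [-.065+car+a*np.cos(th)-h*np.sin(th),y,.064+a*np.sin(th)+h*np.cos(th)]
E
python3 - <<'E'
import cv2
im=cv2.imread("pics/top0.png")[150:285,225:350]
a=cv2.resize(im,None,fx=4.4,fy=4.4,interpolation=cv2.INTER_CUBIC);cv2.imwrite("pics/topz.png",a)
im=cv2.imread("pics/scene0.png")[110:250,285:415]
a=cv2.resize(im,None,fx=4.2,fy=4.2,interpolation=cv2.INTER_CUBIC);cv2.imwrite("pics/scz.png",a)
E
```

```text
(no output)
```

View pics/topz.png

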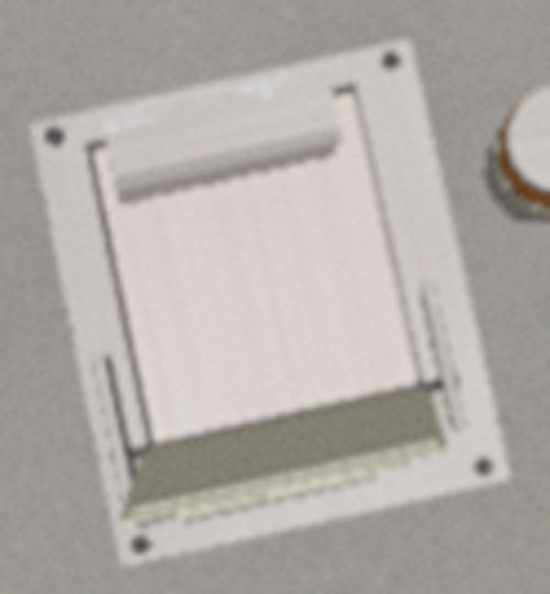

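View pics/scz.png

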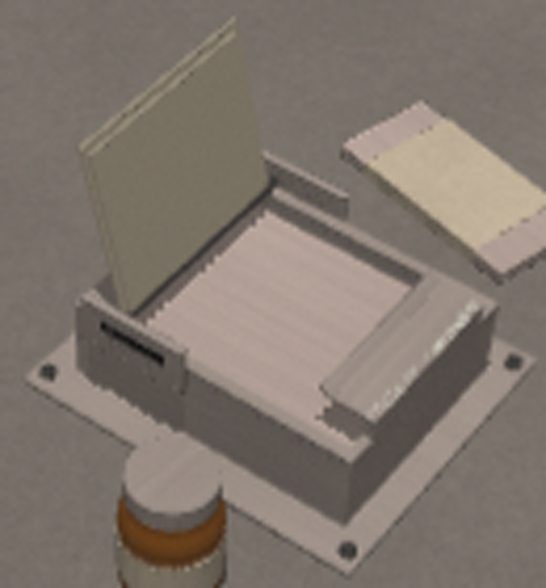

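The crops show the plate corners, the open flap with its free-edge corners, and the lip. Next I'll fit the dispenser pose and fold angle to these points.

Run:
```python
from h import *
from scipy.optimize import least_squares
t=(np.array([[32,125],[410,42],[510,480],[122,563],[125,515],[443,443]])+.5)/4.4-.5+[225,150]
s=(np.array([[537,358],[347,574],[27,380],[233,32],[82,152]])+.5)/4.2-.5+[285,110]
B=[[.115,.1,.004],[.115,-.1,.004],[-.115,-.1,.004],[-.115,.1,.004]]
def pts(p):
    F=[flap(p[3],.002,.115,.07,-.002),flap(p[3],.002,.115,-.07,-.002)]
    return D2W(*p[:3],B+F),D2W(*p[:3],B[:3]+F)
kt,ks=cal("top"),cal("scene")
def res(p,b=1):
    a,c=pts(p);return np.r_[(project("top",a)-t).ravel(),(project("scene",c)-s).ravel()]
r=least_squares(res,[.4,.08,.2,1.7],x_scale=[.01,.01,.05,.1],loss="soft_l1",diff_step=1e-4)
print(r.x,np.round(r.fun.reshape(-1,2),2).tolist() if len(r.fun)else 0,np.round(res(r.x).reshape(-1,2),1).tolist())
# plate only
for th in (1.5,1.6,1.7,1.8,1.9): print(th,np.round(res(np.r_[r.x[:3],th]).reshape(-1,2)[[4,5,9,10]],1).tolist())
p=r.x
for n,q in dict(edge=flap(p[3],.002,.115),rib=flap(p[3],.002,.082,0,.007),ribflat=flap(0,.002,.082,0,.007),lip=[.066,0,.072],hinge=flap(0,.002,0)).items(): print(n,np.round(D2W(*p[:3],q),4))
```

```text
[0.59943493 0.09901559 0.20782633 1.82810887] [[-0.04, 0.09], [0.57, -0.31], [0.77, 0.09], [0.33, 1.3], [-1.08, 0.77], [1.56, 0.22], [0.6, 0.8], [0.79, 0.6], [-0.28, 0.01], [2.18, -2.55], [0.75, -0.05]] [[-0.0, 0.1], [0.6, -0.3], [0.8, 0.1], [0.3, 1.3], [-1.1, 0.8], [1.6, 0.2], [0.6, 0.8], [0.8, 0.6], [-0.3, 0.0], [2.2, -2.6], [0.8, -0.0]]
1.5 [[-5.6, -19.4], [-3.0, -19.9], [15.2, 2.7], [14.1, 6.1]]
1.6 [[-4.3, -13.2], [-1.6, -13.7], [11.2, 0.7], [9.9, 3.8]]
1.7 [[-2.9, -7.0], [-0.2, -7.6], [7.2, -1.0], [5.8, 1.8]]
1.8 [[-1.5, -0.9], [1.2, -1.5], [3.3, -2.3], [1.9, 0.3]]
1.9 [[0.0, 5.0], [2.5, 4.5], [-0.5, -3.1], [-2.0, -0.8]]
edge [[0.5092 0.08   0.1752]]
rib [[0.5107 0.0803 0.1415]]
ribflat [[0.618  0.1029 0.071 ]]
lip [[0.664  0.1126 0.072 ]]
hinge [[0.5378 0.086  0.064 ]]
```

```bash
python3 -m crank '[{"gripper":0,"travel":[0,0,0],"twist":[0,0,-0.16]},{"gripper":0,"travel":[0,0,0],"twist":[0,0,-0.16]},{"gripper":0,"travel":[0,0,0],"twist":[0,0,-0.16]},{"gripper":0,"travel":[0,0,0],"twist":[0,0,-0.16]},{"gripper":0,"travel":[-15,-48,0],"twist":[0,0,0]},{"gripper":0,"travel":[-15,-48,0],"twist":[0,0,0]},{"gripper":0,"travel":[-15,-48,0],"twist":[0,0,0]},{"gripper":0,"travel":[-15,-48,0],"twist":[0,0,0]},{"gripper":0,"travel":[-15,-48,0],"twist":[0,0,0]},{"gripper":0,"travel":[-15,-48,0],"twist":[0,0,0]},{"gripper":0,"travel":[-15,-48,0],"twist":[0,0,0]},{"gripper":0,"travel":[-15,-48,0],"twist":[0,0,0]}]' 20
cat >> h.py <<'E'
POSE=(.5994,.0990,.2078)
def st():
    o=bot.get_obs();c,s=np.cos(POSE[2]),np.sin(POSE[2]);R=np.array([[c,s,0],[-s,c,0],[0,0,1]])
    print("t",round(o["time"],2),"disp mm",np.round(R@(np.array(o["ee_pos"])-[POSE[0],POSE[1],0])*1e3,1),"F disp",np.round(R@np.array(o["wrist_force"]),1),"rot",np.round(o["tcp_rot"],1),"q6",np.round(o["q"][-1],1),"op",np.round(o["opening"],3))
E
python3 -c "from h import *;st()"
```

```text
time: 1.6
ee_pos: [0.4273, 0.1475, 0.2311]
tcp_rot: [180.0, -0.0, -168.0]
wrist_force: [0.6, 0.9, 0.2]
opening: 0.0
grasp_force: 0.0
t 1.6 disp mm [-158.4   82.9  231.1] F disp [0.8 0.7 0.2] rot [ 180.   -0. -168.] q6 7.1 op 0.0
```

```bash
python3 -m crank '[{"gripper":0,"travel":[-6,-42,0],"twist":[0,0,0]},{"gripper":0,"travel":[-6,-41,0],"twist":[0,0,0]},{"gripper":0,"travel":[0,0,36],"twist":[0,0,0]},{"gripper":0,"travel":[0,0,36],"twist":[0,0,0]},{"gripper":0,"travel":[0,0,34],"twist":[0,0,0]},{"gripper":0,"travel":[0,0,0],"twist":[0,0,0]}]'
python3 - <<'E'
from h import *
st()
for n in("top","scene"): cv2.imwrite(f"pics/{n}1.png",bot.camera(n)[:,:,::-1])
a=cv2.resize(cv2.imread("pics/top1.png")[130:290,220:360],None,fx=2.8,fy=2.8);b=cv2.resize(cv2.imread("pics/scene1.png")[70:230,280:420],None,fx=2.8,fy=2.8)
cv2.imwrite("pics/v1.png",np.hstack([a,b]))
E
```

```text
time: 2.35
ee_pos: [0.4542, 0.0701, 0.123]
tcp_rot: [180.0, -0.3, -168.0]
wrist_force: [0.1, -0.5, 0.1]
opening: 0.0002
grasp_force: 0.0
t 2.35 disp mm [-148.1    1.6  123. ] F disp [ 0.  -0.5  0.1] rot [ 180.    -0.3 -168. ] q6 -3.2 op 0.0
```

View pics/v1.png

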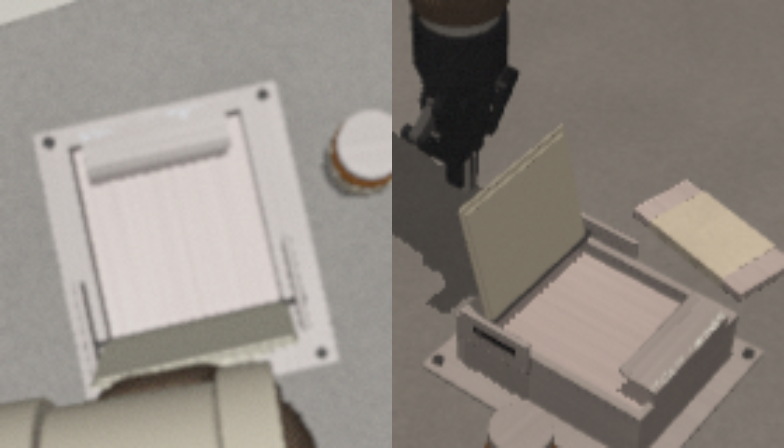

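The right half shows the closed fingers behind the flap, near its free edge, with the flap untouched. Next I'll push it over in the direction of the lip.

```bash
python3 -m crank '[{"gripper":0,"travel":[-12,0,0],"twist":[0,0,0]},{"gripper":0,"travel":[-12,0,0],"twist":[0,0,0]},{"gripper":0,"travel":[-8,0,0],"twist":[0,0,0]},{"gripper":0,"travel":[-8,0,0],"twist":[0,0,0]},{"gripper":0,"travel":[-8,0,0],"twist":[0,0,0]},{"gripper":0,"travel":[-8,0,0],"twist":[0,0,0]},{"gripper":0,"travel":[-8,0,0],"twist":[0,0,0]},{"gripper":0,"travel":[-8,0,0],"twist":[0,0,0]},{"gripper":0,"travel":[-8,0,0],"twist":[0,0,0]},{"gripper":0,"travel":[-8,0,0],"twist":[0,0,0]},{"gripper":0,"travel":[-8,0,0],"twist":[0,0,0]}]';  python3 - <<'E'
from h import *
st()
for n in("top","scene"): cv2.imwrite(f"pics/{n}2.png",bot.camera(n)[:,:,::-1])
a=cv2.resize(cv2.imread("pics/top2.png")[130:290,220:360],None,fx=2.8,fy=2.8);b=cv2.resize(cv2.imread("pics/scene2.png")[70:230,280:420],None,fx=2.8,fy=2.8)
cv2.imwrite("pics/v2.png",np.hstack([a,b]))
E
```

```text
time: 3.82
ee_pos: [0.5501, 0.0904, 0.1251]
tcp_rot: [180.0, -0.0, -168.0]
wrist_force: [-0.8, -0.4, -0.2]
opening: -0.0001
grasp_force: 0.5
t 3.83 disp mm [-50.    1.7 125.1] F disp [-0.9 -0.3 -0.2] rot [ 180.   -0. -168.] q6 -2.7 op -0.0
```

View pics/v2.png

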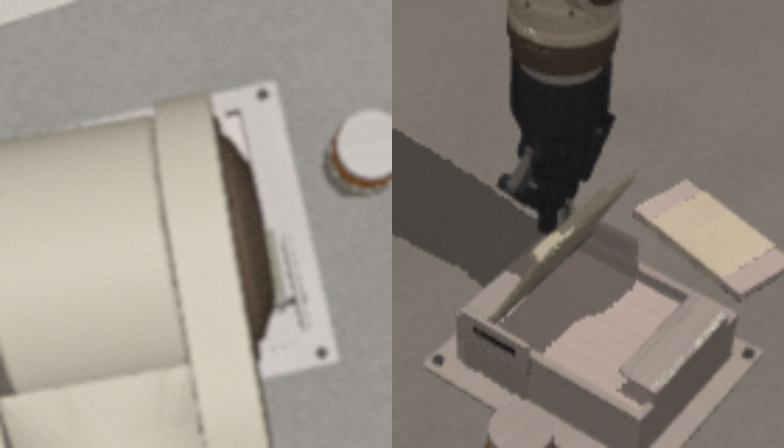

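The flap leans forward at roughly 1.1 to 1.2 rad, with the fingertips on its outer face just on the hinge side of the rib. Next I'll follow the arc down.

```bash
python3 -m crank '[{"gripper":0,"travel":[-7,0,4],"twist":[0,0,0]},{"gripper":0,"travel":[-7,0,4],"twist":[0,0,0]},{"gripper":0,"travel":[-6,0,5.5],"twist":[0,0,0]},{"gripper":0,"travel":[-6,0,5.5],"twist":[0,0,0]},{"gripper":0,"travel":[-4,0,7],"twist":[0,0,0]},{"gripper":0,"travel":[-4,0,7],"twist":[0,0,0]},{"gripper":0,"travel":[-2,0,6],"twist":[0,0,0]},{"gripper":0,"travel":[-2,0,6],"twist":[0,0,0]},{"gripper":0,"travel":[-0.5,0,4],"twist":[0,0,0]},{"gripper":0,"travel":[0,0,4],"twist":[0,0,0]},{"gripper":0,"travel":[0,0,0],"twist":[0,0,0]}]';  python3 - <<'E'
from h import *
st()
for n in("scene",): cv2.imwrite(f"pics/{n}3.png",bot.camera(n)[:,:,::-1])
cv2.imwrite("pics/v3.png",cv2.resize(cv2.imread("pics/scene3.png")[90:230,290:420],None,fx=4.2,fy=4.2,interpolation=cv2.INTER_CUBIC))
E
```

```text
time: 5.3
ee_pos: [0.5871, 0.0982, 0.072]
tcp_rot: [180.0, -0.0, -168.0]
wrist_force: [0.4, -0.9, 0.3]
opening: 0.0001
grasp_force: 0.3
t 5.3 disp mm [-12.2   1.8  72. ] F disp [ 0.2 -1.   0.3] rot [ 180.   -0. -168.] q6 -2.5 op 0.0
```

View pics/v3.png

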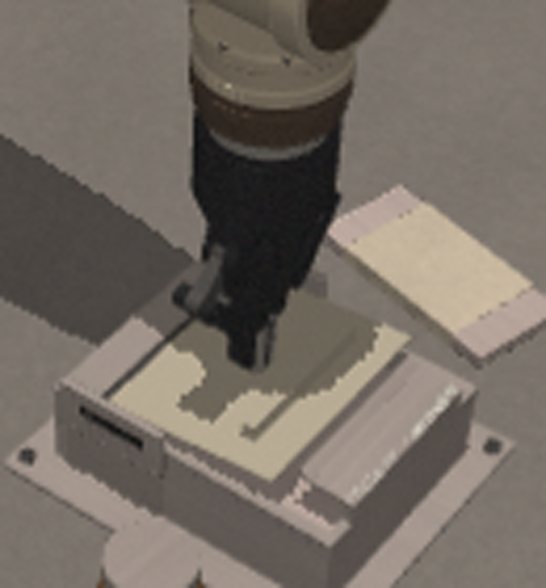

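The flap is nearly flat: its edge is short of the lip and the fingertips are on the hinge side of the rib. Next I'll press it fully down.

```bash
python3 -m crank '[{"gripper":0,"travel":[0,0,3],"twist":[0,0,0]},{"gripper":0,"travel":[0,0,2],"twist":[0,0,0]},{"gripper":0,"travel":[0,0,1],"twist":[0,0,0]},{"gripper":0,"travel":[0,0,0],"twist":[0,0,0]},{"gripper":0,"travel":[0,0,0],"twist":[0,0,0]}]';  python3 -c "from h import *;st()"
```

```text
time: 5.98
ee_pos: [0.5872, 0.0983, 0.0662]
tcp_rot: [180.0, -0.0, -168.0]
wrist_force: [0.5, -0.3, 0.9]
opening: 0.0
grasp_force: 0.4
t 5.97 disp mm [-12.    1.8  66.2] F disp [ 0.4 -0.4  0.9] rot [ 180.   -0. -168.] q6 -2.5 op 0.0
```

```bash
python3 -m crank '[{"gripper":0,"travel":[0,0,1],"twist":[0,0,0]},{"gripper":0,"travel":[0,0,0],"twist":[0,0,0]},{"gripper":0,"travel":[0,0,0],"twist":[0,0,0]}]';  python3 -c "from h import *;st()"
```

```text
time: 6.35
ee_pos: [0.5873, 0.0983, 0.0659]
tcp_rot: [-180.0, 0.0, -168.0]
wrist_force: [-1.7, -0.8, 5.5]
opening: 0.0003
grasp_force: 2.9
t 6.35 disp mm [-12.    1.8  65.9] F disp [-1.8 -0.5  5.5] rot [-180.    0. -168.] q6 -2.5 op 0.0
```

The flap is flat on its stop with 5.5 N holding it down. Next I'll slide up to the rib and push.

```bash
python3 -m crank '[{"gripper":0,"travel":[-4,0,0],"twist":[0,0,0]},{"gripper":0,"travel":[-4,0,0],"twist":[0,0,0]},{"gripper":0,"travel":[-4,0,0],"twist":[0,0,0]},{"gripper":0,"travel":[-4,0,0],"twist":[0,0,0]},{"gripper":0,"travel":[-4,0,0],"twist":[0,0,0]},{"gripper":0,"travel":[-4,0,0],"twist":[0,0,0]},{"gripper":0,"travel":[0,0,0],"twist":[0,0,0]}]';  python3 -c "from h import *;st()"
```

```text
time: 7.22
ee_pos: [0.611, 0.1033, 0.0659]
tcp_rot: [180.0, 0.0, -168.0]
wrist_force: [-1.5, 0.5, 5.7]
opening: 0.0003
grasp_force: 2.7
t 7.22 disp mm [12.3  1.8 65.9] F disp [-1.4  0.8  5.7] rot [ 180.    0. -168.] q6 -2.4 op 0.0
```

```bash
python3 -m crank '[{"gripper":0,"travel":[-4,0,0],"twist":[0,0,0]},{"gripper":0,"travel":[-4,0,0],"twist":[0,0,0]},{"gripper":0,"travel":[-4,0,0],"twist":[0,0,0]},{"gripper":0,"travel":[-4,0,0],"twist":[0,0,0]},{"gripper":0,"travel":[0,0,0],"twist":[0,0,0]}]';  python3 - <<'E'
from h import *
st()
cv2.imwrite("pics/scene4.png",bot.camera("scene")[:,:,::-1])
cv2.imwrite("pics/v4.png",cv2.resize(cv2.imread("pics/scene4.png")[90:230,290:420],None,fx=4.2,fy=4.2,interpolation=cv2.INTER_CUBIC))
E
```

```text
time: 7.85
ee_pos: [0.6264, 0.1065, 0.0659]
tcp_rot: [-180.0, -0.0, -168.0]
wrist_force: [-2.1, -0.3, 6.8]
opening: 0.0001
grasp_force: 3.0
t 7.85 disp mm [28.   1.8 65.9] F disp [-2.1  0.2  6.8] rot [-180.   -0. -168.] q6 -2.3 op 0.0
```

View pics/v4.png

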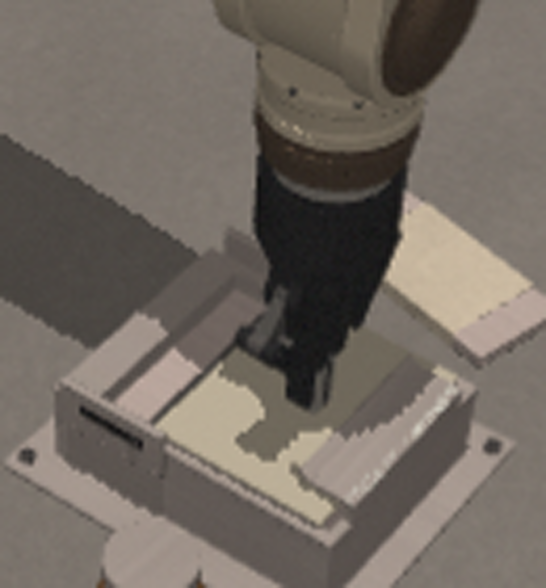

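The flap has slid forward and its edge is going under the lip. I'll push on to the stop.

```bash
python3 -m crank '[{"gripper":0,"travel":[-4,0,0],"twist":[0,0,0]},{"gripper":0,"travel":[-4,0,0],"twist":[0,0,0]},{"gripper":0,"travel":[-3,0,0],"twist":[0,0,0]},{"gripper":0,"travel":[0,0,0],"twist":[0,0,0]}]';  python3 -c "from h import *;st()"; python3 -m crank '[{"gripper":0,"travel":[-2,0,0],"twist":[0,0,0]},{"gripper":0,"travel":[-1,0,0],"twist":[0,0,0]},{"gripper":0,"travel":[0,0,0],"twist":[0,0,0]}]';  python3 -c "from h import *;st()"
```

```text
time: 8.4
ee_pos: [0.6371, 0.1088, 0.0658]
tcp_rot: [-180.0, -0.0, -168.0]
wrist_force: [-2.7, -1.1, 6.4]
opening: 0.0001
grasp_force: 2.9
t 8.4 disp mm [38.9  1.8 65.8] F disp [-2.8 -0.5  6.4] rot [-180.   -0. -168.] q6 -2.3 op 0.0
time: 8.78
ee_pos: [0.6387, 0.1091, 0.0656]
tcp_rot: [-180.0, -0.2, -168.0]
wrist_force: [-9.1, -0.9, 8.1]
opening: 0.0
grasp_force: 7.0
t 8.78 disp mm [40.5  1.8 65.6] F disp [-9.1  1.   8.1] rot [-180.    -0.2 -168. ] q6 -2.3 op 0.0
```

```bash
python3 -m crank '[{"gripper":0,"travel":[-1.5,0,0],"twist":[0,0,0]},{"gripper":0,"travel":[0,0,0],"twist":[0,0,0]}]';  python3 -c "from h import *;st()"; python3 -m crank '[{"gripper":0,"travel":[3,0,0],"twist":[0,0,0]},{"gripper":0,"travel":[0.5,0,-2],"twist":[0,0,0]},{"gripper":0,"travel":[2,0,-10],"twist":[0,0,0]},{"gripper":0,"travel":[0,0,-30],"twist":[0,0,0]},{"gripper":0,"travel":[20,0,-50],"twist":[0,0,0]},{"gripper":0,"travel":[50,0,-20],"twist":[0,0,0]},{"gripper":0,"travel":[50,0,0],"twist":[0,0,0]},{"gripper":0,"travel":[50,0,0],"twist":[0,0,0]},{"gripper":0,"travel":[50,0,0],"twist":[0,0,0]},{"gripper":0,"travel":[0,0,0],"twist":[0,0,0]}]';  python3 - <<'E'
from h import *
st()
for n in("top","scene"): cv2.imwrite(f"pics/{n}5.png",bot.camera(n)[:,:,::-1])
a=cv2.resize(cv2.imread("pics/top5.png")[130:290,220:360],None,fx=2.8,fy=2.8);b=cv2.resize(cv2.imread("pics/scene5.png")[110:270,285:425],None,fx=2.8,fy=2.8)
cv2.imwrite("pics/v5.png",np.hstack([a,b]))
# expected pixels of rib hinge face & pin at carriage .034 vs .024
for c in(.034,.024): print(c,*[np.round((project(n,D2W(*POSE,[flap(0,c,.082,y,.012) for y in(.05,-.05)]))-o)*2.8).tolist() for n,o in(("top",[220,130]),("scene",[285,110]))])
E
```

```text
time: 9.02
ee_pos: [0.6388, 0.1092, 0.0654]
tcp_rot: [-180.0, -0.3, -168.0]
wrist_force: [-16.4, -3.9, 11.2]
opening: -0.0002
grasp_force: 10.5
t 9.03 disp mm [40.6  1.8 65.4] F disp [-16.9  -0.4  11.2] rot [-180.    -0.3 -168. ] q6 -2.3 op -0.0
time: 10.28
ee_pos: [0.4188, 0.0625, 0.1785]
tcp_rot: [-180.0, 0.1, -168.0]
wrist_force: [0.6, -0.3, -0.0]
opening: 0.0001
grasp_force: 0.0
t 10.28 disp mm [-184.2    1.6  178.5] F disp [ 0.5 -0.4 -0. ] rot [-1.80e+02  1.00e-01 -1.68e+02] q6 -3.5 op 0.0
0.034 [[97.0, 187.0], [229.0, 158.0]] [[276.0, 183.0], [209.0, 252.0]]
0.024 [[100.0, 200.0], [231.0, 171.0]] [[266.0, 178.0], [199.0, 246.0]]
```

View pics/v5.png

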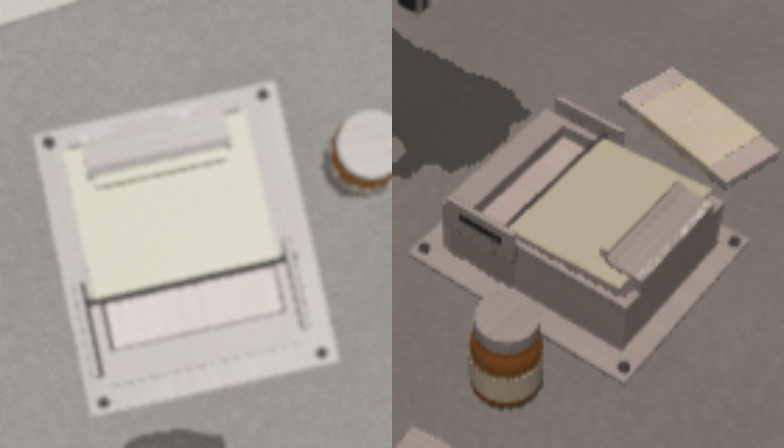

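After letting go, the flap lies flat under the lip. The rib's hinge-side line runs (97,187) to (228,160), which matches the carriage at 34 mm, and the bar and jar haven't moved.

```bash
python3 -c "from workcell import bot;print(bot.job_done())"
```

```text
the job is handed in; nothing more can be done
None
```

The dispenser is closed: the flap is flat, pushed to the carriage stop with its edge beneath the lip, and it stayed shut when released; the job was handed in at about 10.4 s with the bar, jar and spatula left alone.

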